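Find the 10 mm absorber glass by feel and press it home in the sprung holder

TASK

Three black absorber glasses that look alike stand in the white stand, 8, 10 and 12 mm thick in any order; a pinch between the fingers where they stand tells which is which. Take the 10 mm one and press it down into the sprung plate holder, upright, until it sits on the holder's stop, then let go. It is glass: pinch it lightly and press it home gently, leave the other two standing in their pockets, and do not disturb the other things on the table.

Things in the scene. Friction and masses are not known exactly. Their poses are not given: they have to be found in the camera images.
- rack: white plastic stand, fixed, 46 x 160 x 24 mm (x, y, z); origin at the centre of its underside, z up. Three pockets in a row along its y, 50 mm apart, 13.5 mm (x) by 43 mm (y), floor 7 mm above the table. In each stands a black glass plate on edge, within 1 mm of the pocket's middle, about 50 to 90 g. Which thickness stands where changes from start to start and is not reported
- rack_a (a point): middle of the top edge of the plate in the stand's +y pocket, 77 mm above the table; axes as the stand's. All plates are 40 mm wide (along y) and 70 mm high; the thickness, 8, 10 or 12 mm, lies along the stand's x. The top 12 mm are ground matt. A finger opening read in a pinch may be up to 1 mm below the true thickness (soft pads)
- rack_b (a point): middle of the top edge of the plate in the stand's middle pocket, 77 mm above the table; axes as the stand's
- rack_c (a point): middle of the top edge of the plate in the stand's -y pocket, 77 mm above the table; axes as the stand's
- holder: black metal plate holder, fixed, 60 mm high, base 86 x 92 x 10 mm; z up, origin on the underside in the plane of the fixed jaw's face (x = 0, looks to -x). The plate goes in from above, its width along y, between the fixed jaw and the sprung jaw on the -x side; cheeks 47 mm apart guide its edges. The glass bears at most 20 N on the stop and a pinch of at most 75 N from each finger
- holder_mouth (a point): middle of the holder's mouth, 60 mm above the table and 5 mm in front of the fixed jaw's face: the centre line of a 10 mm plate that lies against the fixed jaw passes through it; axes as the holder's. Both jaws are tapered at the top: the gap is about 16 mm at the mouth and 7 mm (jaw at rest) from 49 mm above the table down
- holder_base (a point): point on the base (10 mm above the table) straight below holder_mouth. Above it the stop, a ledge with a rubber strip (gives 1 mm for 12 N), carries the plate. It is adjustable: its top is anywhere from 18 to 38 mm above the table and is not reported, so the top edge of a plate that is home is 88 to 108 mm above the table
- jaw (a joint): how far the sprung jaw is pushed open, m: 0 at rest (gap 7 mm), 0.003 with the 10 mm plate in, 0.008 at most. The spring presses the plate with about 3 N; on its way down the plate drags with some 1 to 10 N, most in the taper, and stays where it is left, so it does not fall home by itself. On the stop the force rises steadily
- shim_tin: round tin, 60 mm across and 24 mm high, loose bystander; origin at the centre of its underside
- mirror_mount: black square mirror mount, 46 mm high, loose bystander; origin at the centre of its underside
- lens_ring: black lens ring, 31 mm across, 9 mm high, loose bystander; origin at the centre of its underside
- objective_cap: black round cap, 28 mm across, 12 mm high, loose bystander; origin at the centre of its underside

How it is judged:
By the outcome, as a careful person would: the job done as asked, in the order asked, and still so for the second after the job is handed in, with the robot touching nothing.
It also fails if it takes over 51 s, if anything falls off the work surface, if the arm or the gripper's body presses on something with over 40 N, if the wrist force passes 120 N, or if a joint passes its speed limit or range.

ROBOT

A 7-joint arm with a two-finger parallel gripper is mounted at the origin on a cart in front of the work surface, level with it; the furniture and walls round the work are solid. World frame = base frame: x ahead of the robot, y to its left, z up, the work surface at z = 0. Lengths are in m, angles in rad, forces in N, time in s.
With the tool pointing down it reaches from about 0.425 to 0.875 m from the base axis. Payload 4.7 kg.
Tool frame: the origin (TCP) lies between the finger pads; the fingertips stand 14 mm ahead of it and the grasp point (between the pads) lies 5 mm behind it; z points along the fingers, y is the line along which they close (so a half turn about z gives the same grasp; the last joint's range is limited). The gripper opens to 87 mm and grips with 3 to 60 N. Pads are 19 mm wide; open, the fingers measure 117 mm over their backs; the gripper's body (75 mm by 190 mm) begins 51 mm behind the grasp point.
Start: joints at [1.32, 0.321, -0.07, 1.45, 0.023, 1.371, -0.057], TCP at [0.17, -0.627, 0.205] pointing down, gripper open.
Joint ranges: [-2.86, 2.86], [-0.3, 2.09], [-1.38, 1.24], [0.06, 2.45], [-1.56, 4.7], [0.09, 2.05], [-2.69, 2.69]. Speed limits (rad/s): [2.57, 2.57, 3.14, 3.14, 3.14, 3.14, 3.14].

INTERFACE

Orientations are given as a rotation vector (axis times angle).
In Python, from bench import ctrl gives the robot as it stands.
- The arm moves only by the shell command python3 -m inch 'ROWS' [OPENING] [FORCE]. ROWS is JSON, a list of rows, each a list of 6 numbers: the shift along the world's x, y, z in mm, then the turn, a rotation vector about the world's x, y, z in degrees. In form: [[tx, ty, tz, rx, ry, rz], ...]. A call has 1 to 20 rows; each row is the pose to reach, as a shift and turn from the pose commanded when the call began; what a row does not reach only later rows make up. A row lasts 1/8 s, in which the tool goes at most 62.5 mm and 10.7 degrees, less where a joint would pass 70% of its speed; a pose out of reach is approached as far as the arm can. A call with a gripper value outside its range is refused whole. OPENING is the finger opening in mm, from 0 to 87, set as the call begins (- or left out, the last holds). The fingers move at their own pace and stop on an object; FORCE is the grip in N (left out, the last holds). Time passes only in rows, so rows that repeat a pose let the fingers close. It gives the time, the measured TCP pose, the force, the opening and the grip force at its end, in the units of the state.
- ctrl.get_state(): the state, without advancing time (a new reading comes with each control period).
- ctrl.get_image(name): name is "side" or "top" or "wrist"; returns (picture, depth): 480x640x3 uint8, red, green, blue; 480x640 float32, m along the optical axis (not along the pixel's ray), 0 where there is no reading.
- ctrl.camera_params(name): a dict with "mtx" (3x3 intrinsics, pixels), "T" (4x4, takes a point from camera to world coordinates). Camera axes: x right, y down, z forward; pixel columns grow to the right and rows downward; lengths in m; the calibration is good to about 2 mm. The wrist camera is an equidistant fisheye: a pixel r from the principal point sees the ray r / f radians off the axis. A picture is of the moment at which its call begins: read the wrist's pose just before it. camera_params takes no time and is no camera call; for the wrist camera it gives the pose at the moment of the call.
- ctrl.close_job(): hands the job in; it is judged then, once.
The state is a dict: "time": time; "joint_positions": joint angles; "qd": joint speeds; "joint_torque": joint torques, N m; "position": TCP position; "tool_rot": TCP orientation; "ft_force": force on the tool from outside, world axes, zero at the start; "torque": the same for the moment, N m; "grip_width": opening from 0.0 (shut) to 1.0 (fully open); "grip_force": force on a finger pad.
Only numpy, scipy, OpenCV 4.12 (cv2) and the standard library are available. Lean on these libraries where they do the work, as an engineer would, in place of code of your own. Each camera call takes 0.05 s, during which the arm holds its last target. There are 200 camera calls.

## Working session

There is one attempt and no reset: what is moved stays moved. The work goes in short steps, Python scripts to look and compute and a shell command to move; the robot and the scene stay as the last step left them, time stands still between calls to the robot, and variables do not carry over. Pictures are saved under pics/ and viewed, at most 13 in all, crops included, and the job is handed in when it is done.

```bash
mkdir -p pics
python3 - <<'E'
from bench import ctrl
import cv2,numpy as np
s=ctrl.get_state();print({k:np.round(v,3) for k,v in s.items()})
for n in("top","side"):
    p=ctrl.camera_params(n);print(n,np.round(p["mtx"],1).tolist(),np.round(p["T"],3).tolist())
    im,d=ctrl.get_image(n);cv2.imwrite(f"pics/{n}.png",im[:,:,::-1]);np.save(f"{n}.npy",d)
E
```

```text
{'time': np.float64(0.0), 'joint_positions': array([ 1.32 ,  0.322, -0.07 ,  1.452,  0.023,  1.371, -0.057]), 'qd': array([ 0.001,  0.   ,  0.001,  0.   ,  0.002,  0.   , -0.002]), 'joint_torque': array([-0.0000e+00, -4.9129e+01, -4.0400e-01, -3.1253e+01, -6.4000e-02,
        4.4000e-02,  0.0000e+00]), 'position': array([ 0.17 , -0.627,  0.203]), 'tool_rot': array([-3.112e+00, -4.150e-01,  1.000e-03]), 'ft_force': array([ 0.448, -1.096,  0.057]), 'torque': array([ 0.048, -0.011,  0.037]), 'grip_force': np.float64(0.0), 'grip_width': np.float64(1.001)}
top [[578.8, 0.0, 321.7], [0.0, 578.8, 235.3], [0.0, 0.0, 1.0]] [[0.013, -0.991, 0.137, 0.396], [-1.0, -0.015, -0.011, -0.215], [0.013, -0.137, -0.991, 0.954], [0.0, 0.0, 0.0, 1.0]]
side [[505.4, 0.0, 315.2], [0.0, 505.4, 238.0], [0.0, 0.0, 1.0]] [[-1.0, -0.025, -0.007, 0.516], [-0.007, 0.521, -0.853, 0.525], [0.025, -0.853, -0.521, 0.519], [0.0, 0.0, 0.0, 1.0]]
```

View pics/top.png

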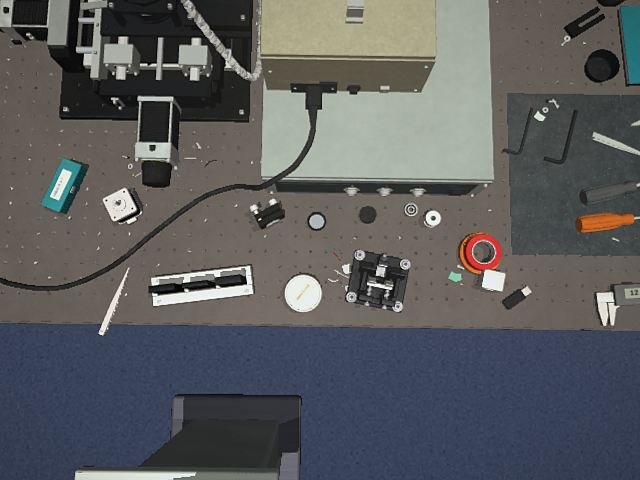

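View pics/side.png

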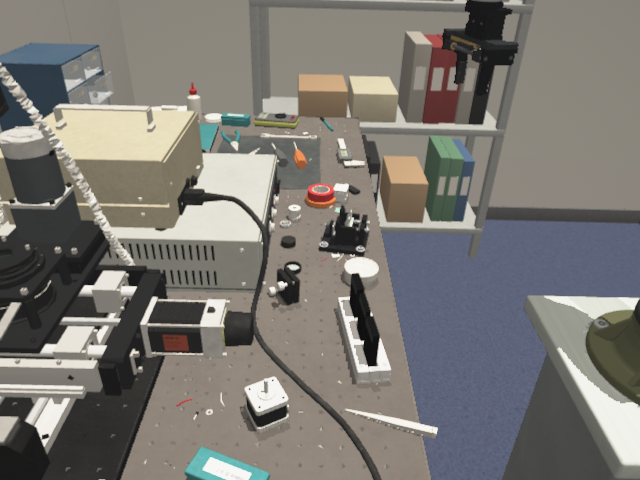

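The top view shows the stand around (202,285), the tin at (303,293) and the holder at (378,281). Next I enlarge both and check the depth.

```bash
cat > h.py <<'E'
from bench import ctrl
import cv2,numpy as np
def ray(n,u,v,z,p=None):
    p=p or ctrl.camera_params(n);K,T=p["mtx"],p["T"]
    d=T[:3,:3]@np.linalg.solve(K,[u,v,1]);o=T[:3,3]
    return o+d*(z-o[2])/d[2]
def cloud(n,d):
    p=ctrl.camera_params(n);K,T=p["mtx"],p["T"];v,u=np.indices(d.shape)
    c=np.stack([(u-K[0,2])*d/K[0,0],(v-K[1,2])*d/K[1,1],d],-1)
    return c@T[:3,:3].T+T[:3,3]
E
python3 - <<'E'
from h import *
im=cv2.imread("pics/top.png")
a=cv2.resize(im[255:315,140:270],None,fx=6,fy=6,interpolation=cv2.INTER_CUBIC)[:300]
b=cv2.resize(im[240:320,335:425],None,fx=6,fy=6,interpolation=cv2.INTER_CUBIC)[:,:540]
cv2.imwrite("pics/a.png",cv2.resize(im[255:315,140:270],None,fx=6,fy=6,interpolation=cv2.INTER_CUBIC));cv2.imwrite("pics/b.png",b)
P=cloud("top",np.load("top.npy"))
W=P[255:315,140:265].reshape(-1,3)
m=(W[:,2]>.069)&(W[:,2]<.085);Q=W[m];print(m.sum(),np.median(Q[:,2]))
o=np.argsort(-Q[:,1]);
print("plates bbox",cv2.minAreaRect((Q[:,:2]*1000).astype(np.float32)))
m=(W[:,2]>.018)&(W[:,2]<.03);print("rack top",m.sum(),cv2.minAreaRect((W[m,:2]*1000).astype(np.float32)))
H=P[240:320,335:425].reshape(-1,3)
for lo,hi in((.006,.014),(.014,.04),(.04,.055),(.055,.065),(.065,.1)):
    m=(H[:,2]>lo)&(H[:,2]<hi);print(lo,m.sum(),cv2.minAreaRect((H[m,:2]*1000).astype(np.float32)))
E
```

```text
584 0.07684655516445171
plates bbox ((440.6782531738281, -33.062355041503906), (12.560619354248047, 140.58859252929688), 7.469112396240234)
rack top 2027 ((440.3892517089844, -33.737640380859375), (46.21990966796875, 160.35043334960938), 7.761230945587158)
0.006 1560 ((453.18212890625, -317.4696044921875), (105.55699920654297, 123.07054901123047), 6.2801032066345215)
0.014 575 ((451.5445556640625, -316.47393798828125), (89.69746398925781, 83.97749328613281), 78.5003662109375)
0.04 627 ((449.0374755859375, -316.5792541503906), (69.62296295166016, 80.46014404296875), 78.83692932128906)
0.055 194 ((455.9022521972656, -318.1490478515625), (69.58851623535156, 24.23417091369629), 79.31752014160156)
0.065 3 ((454.678955078125, -318.1141357421875), (28.086217880249023, 21.04259490966797), 81.3516845703125)
```

View pics/a.png

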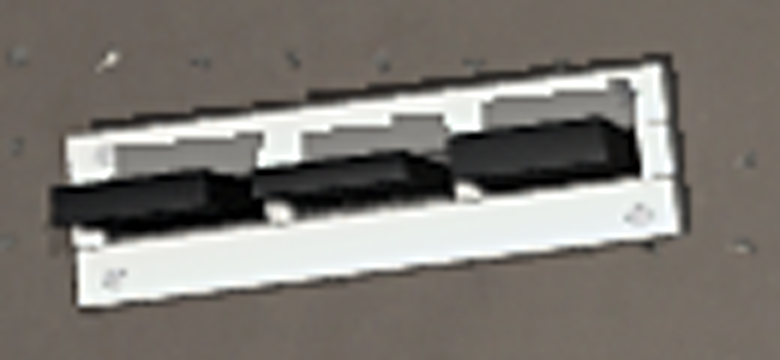

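View pics/b.png

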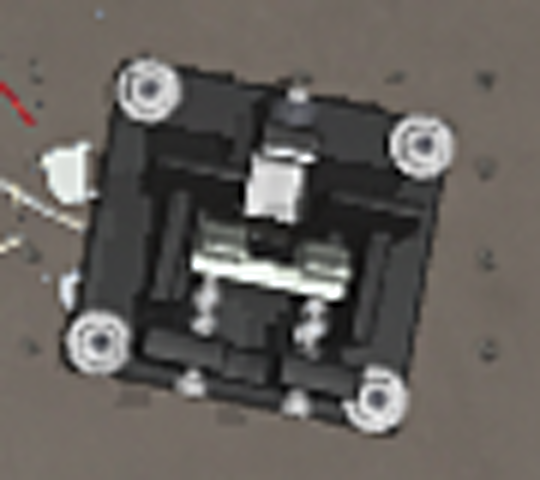

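The stand's yaw is about +7.6°. The three plates have their tops at about 77 mm, which matches the spec. The holder's yaw is about −11°, but it isn't yet clear which jaw is the sprung one, so I'll look from the wrist camera above it.

```bash
python3 -m inch '[[250,310,40,0,0,64],[250,310,40,0,0,64],[250,310,40,0,0,64],[250,310,40,0,0,64],[250,310,40,0,0,64],[250,310,40,0,0,64],[250,310,40,0,0,64],[250,310,40,0,0,64],[250,310,40,0,0,64]]'
python3 - <<'E'
from h import *
p=ctrl.camera_params("wrist");s=ctrl.get_state();im,d=ctrl.get_image("wrist")
np.savez("w1.npz",d=d,T=p["T"],K=p["mtx"]);cv2.imwrite("pics/w1.png",im[:,:,::-1])
print(s["position"],s["joint_positions"],p["mtx"],np.round(p["T"],3))
E
```

```text
time: 1.23
position: [0.4189, -0.3186, 0.2441]
tool_rot: [-2.423, -1.999, 0.002]
ft_force: [-0.2, -0.5, 0.2]
grip_width: 1.0
grip_force: 0.0
[ 0.41886242 -0.31862371  0.24410002] [ 1.01324348  0.06115722 -0.43051456  1.68241228  0.02666019  1.40450594
  0.38808218] [[371.64829954   0.         306.95322446]
 [  0.         371.64829954 237.79457041]
 [  0.           0.           1.        ]] [[ 0.982 -0.18  -0.056  0.433]
 [-0.188 -0.941 -0.283 -0.239]
 [-0.002  0.288 -0.958  0.424]
 [ 0.     0.     0.     1.   ]]
```

View pics/w1.png

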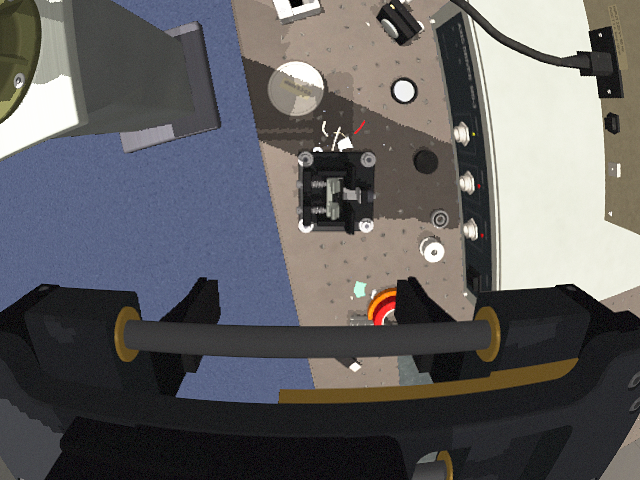

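The wrist view (+x to the right) shows the holder at (337,192). Its two springs are on the left, so the sprung jaw faces world −x and the holder's yaw is about −11°. An enlarged crop and the depth map should locate the jaws.

```bash
cat >> h.py <<'E'
def fray(w,u,v,z):
    K,T=w["K"],w["T"];x=(u-K[0,2])/K[0,0];y=(v-K[1,2])/K[1,1];r=np.hypot(x,y)+1e-12
    d=T[:3,:3]@np.array([np.sin(r)*x/r,np.sin(r)*y/r,np.cos(r)]);o=T[:3,3]
    return o+d*(z-o[2])/d[2]
def fcloud(w):
    K,T,d=w["K"],w["T"],w["d"];v,u=np.indices(d.shape);x=(u-K[0,2])/K[0,0];y=(v-K[1,2])/K[1,1];r=np.hypot(x,y)+1e-12
    t=np.tan(r);c=np.stack([t*x/r*d,t*y/r*d,d],-1);return c@T[:3,:3].T+T[:3,3]
E
python3 - <<'E'
from h import *
im=cv2.imread("pics/w1.png")[140:245,285:390]
cv2.imwrite("pics/w1c.png",cv2.resize(im,None,fx=5.7,fy=5.7,interpolation=cv2.INTER_CUBIC))
w=np.load("w1.npz");C=fcloud(w)
for name,P in(("wrist",C[140:245,285:390].reshape(-1,3)),("top",cloud("top",np.load("top.npy"))[240:320,335:425].reshape(-1,3))):
  # yaw by base: points 7..13mm
  m=(abs(P[:,2]-.010)<.002);print(name,"base",m.sum(),cv2.minAreaRect((P[m,:2]*1000).astype(np.float32)),"table",np.median(P[P[:,2]<.005,2]))
  th=np.radians(-11);c0=np.array([.453,-.317]);q=(P[:,:2]-c0)@np.array([[np.cos(th),-np.sin(th)],[np.sin(th),np.cos(th)]])*1000
  for y in(-12,0,12):
    m=abs(q[:,1]-y)<4;o=np.argsort(q[m,0]);print(y,[(int(a),int(b)) for a,b in zip(q[m,0][o],P[m,2][o]*1000) if b>12])
  m=P[:,2]>.012
  for x in(-30,-15,-5,5,15):
    k=(abs(q[:,0]-x)<2.5)&m;print("x",x,sorted((int(a),int(b)) for a,b in zip(q[k,1],P[k,2]*1000)))
E
```

```text
wrist base 2731 ((451.75982666015625, -314.59814453125), (91.87084197998047, 87.12727355957031), 79.20355224609375) table -0.0004674154688336374
-12 [(-45, 40), (-45, 40), (-45, 41), (-45, 42), (-45, 42), (-45, 42), (-45, 42), (-44, 39), (-44, 42), (-44, 42), (-44, 42), (-44, 43), (-44, 43), (-44, 43), (-43, 40), (-43, 41), (-43, 41), (-43, 41), (-43, 43), (-43, 43), (-42, 37), (-42, 40), (-42, 41), (-42, 42), (-41, 38), (-41, 40), (-41, 40), (-41, 40), (-40, 39), (-40, 39), (-40, 40), (-40, 40), (-38, 46), (-38, 46), (-38, 47), (-38, 48), (-38, 48), (-38, 48), (-38, 49), (-38, 49), (-37, 46), (-37, 48), (-37, 48), (-37, 48), (-37, 48), (-37, 49), (-37, 49), (-36, 47), (-36, 48), (-36, 47), (-36, 48), (-36, 48), (-36, 48), (-36, 48), (-36, 49), (-35, 47), (-35, 46), (-35, 47), (-35, 49), (-35, 48), (-35, 49), (-35, 48), (-35, 48), (-34, 47), (-34, 48), (-34, 49), (-34, 49), (-34, 48), (-34, 49), (-34, 48), (-34, 48), (-33, 48), (-33, 48), (-33, 47), (-33, 49), (-33, 47), (-33, 48), (-33, 48), (-33, 49), (-32, 48), (-32, 49), (-32, 49), (-32, 48), (-32, 48), (-32, 49), (-32, 48), (-32
[... 28226 characters left out ...]
16, 60), (-14, 60), (-14, 65), (-13, 58), (-12, 62), (-11, 24), (-11, 35), (-11, 40), (-11, 49), (-11, 60), (-9, 12), (-9, 14), (-7, 16), (-6, 17), (-5, 16), (-5, 16), (-5, 17), (-4, 13), (-4, 16), (-3, 13), (-3, 15), (-2, 15), (-1, 15), (-1, 19), (0, 15), (0, 16), (0, 17), (0, 19), (1, 16), (1, 17), (2, 14), (2, 16), (2, 18), (3, 16), (4, 15), (4, 18), (4, 18), (5, 15), (6, 15), (6, 16), (6, 20), (10, 61), (12, 60), (13, 63), (15, 60), (15, 62), (16, 62), (17, 62), (18, 60), (18, 60), (19, 58), (19, 59), (21, 58), (23, 61), (23, 63), (24, 61), (24, 61), (26, 60), (26, 60), (28, 63), (29, 61), (30, 60), (31, 59), (32, 59), (32, 62), (33, 60), (34, 13), (34, 20), (34, 43), (34, 58), (37, 12)]
```

View pics/w1c.png

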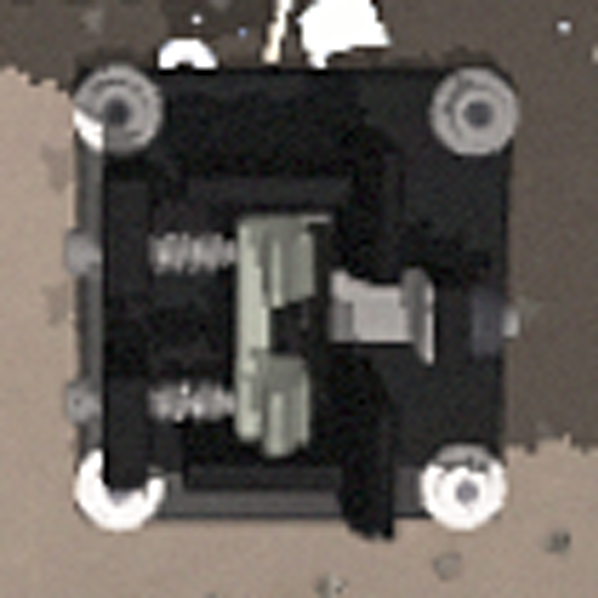

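The crop shows the springs on the left at (195,250) and (195,400), the pale sprung jaw at (275,330), and the fixed jaw on the right. Depth puts the stop's ledge at about 19–20 mm and the base rectangle at 92 × 87 mm, which matches the spec. The wrist and top cameras disagree by about 2–3 mm, so I'll measure the stand with both to calibrate against the first pinch.

```bash
python3 -m inch '[[14,333,0,0,0,18.5],[14,333,0,0,0,18.5],[14,333,0,0,0,18.5],[14,333,0,0,0,18.5],[14,333,0,0,0,18.5],[14,333,0,0,0,18.5],[14,333,0,0,0,18.5],[14,333,0,0,0,18.5]]'
python3 - <<'E'
from h import *
p=ctrl.camera_params("wrist");im,d=ctrl.get_image("wrist")
np.savez("w2.npz",d=d,T=p["T"],K=p["mtx"]);cv2.imwrite("pics/w2.png",im[:,:,::-1])
s=ctrl.get_state();print(np.round(s["position"],4),np.round(s["tool_rot"],3),s["time"])
P=fcloud(np.load("w2.npz")).reshape(-1,3);T=cloud("top",np.load("top.npy")).reshape(-1,3)
for n,A in(("wrist",P),("top",T)):
  A=A[(abs(A[:,0]-.44)<.06)&(abs(A[:,1]+.035)<.1)]
  m=abs(A[:,2]-.024)<.004;print(n,"rack",m.sum(),cv2.minAreaRect((A[m,:2]*1000).astype(np.float32)))
  m=abs(A[:,2]-.077)<.003;Q=A[m]*1000;th=np.radians(7.65);R=np.array([[np.cos(th),-np.sin(th)],[np.sin(th),np.cos(th)]])
  q=(Q[:,:2]-[440.4,-33.7])@R
  for c in(50,0,-50):
    k=abs(q[:,1]-c)<15;print(c,k.sum(),np.round(np.percentile(q[k,0],[3,50,97]),1),"y",np.round(np.percentile(q[abs(q[:,1]-c)<24,1],[1,99]),1))
E
```

```text
time: 2.28
position: [0.434, 0.0132, 0.2444]
tool_rot: [-2.072, -2.361, 0.001]
ft_force: [0.1, -0.1, 0.0]
grip_width: 0.998
grip_force: 0.0
[0.434  0.0132 0.2444] [-2.072 -2.361  0.   ] 2.325
wrist rack 3976 ((438.8736572265625, -31.090011596679688), (46.898956298828125, 160.7884521484375), 7.380622386932373)
50 317 [-5.7 -0.9  3.9] y [33.6 72.8]
0 235 [-5.  -1.   3.1] y [-15.5  23.4]
-50 294 [-6.3 -1.   5.3] y [-65.5 -26.9]
top rack 1963 ((440.31988525390625, -33.63981628417969), (46.11931610107422, 160.14108276367188), 7.771979331970215)
50 134 [-4.9 -0.2  4.9] y [30.7 70.2]
0 102 [-4.3 -0.3  3.7] y [-19.3  19.4]
-50 153 [-5.4  0.3  6. ] y [-68.9 -30.5]
```

Both cameras agree on the plate widths (about 10, 8 and 12 mm for +y, middle and −y), and their offset is a constant of about (1.4, −2.5) mm. The +y plate looks like the 10 mm one, so I go there and pinch it to confirm.

```bash
python3 -m inch '[[-1,2,-60,0,0,0],[-1,2,-120,0,0,0],[-1,2,-165,0,0,0],[-1,2,-179,0,0,0],[-1,2,-179,0,0,0],[-1,2,-179,0,0,0],[-1,2,-179,0,0,0]]' 30 5
python3 -m inch '[[0,0,0,0,0,0],[0,0,0,0,0,0],[0,0,0,0,0,0],[0,0,0,0,0,0],[0,0,0,0,0,0],[0,0,0,0,0,0]]' 4 5
```

```text
time: 3.2
position: [0.4345, 0.0174, 0.0671]
tool_rot: [2.066, 2.363, 0.002]
ft_force: [0.6, 0.6, -0.3]
grip_width: 0.363
grip_force: 0.0
time: 3.95
position: [0.4331, 0.0176, 0.0656]
tool_rot: [-2.068, -2.365, 0.0]
ft_force: [0.8, 1.1, -0.2]
grip_width: 0.05
grip_force: 0.0
```

The fingers closed to about 4.4 mm with no force, so something is off. I need to look.

Run:
```python
from h import *
p=ctrl.camera_params("wrist");im,d=ctrl.get_image("wrist");np.savez("w3.npz",d=d,T=p["T"],K=p["mtx"])
s,ds=ctrl.get_image("side");t,dt=ctrl.get_image("top")
c=lambda a:a[:,:,::-1]
a=cv2.resize(c(s)[200:410,270:450],(390,455));b=cv2.resize(c(im),(400,300))
o=np.zeros((600,800,3),np.uint8);o[:455,:390]=a;o[:300,400:]=b;o[300:,400:]=cv2.resize(c(t)[200:350,100:300],(400,300))
cv2.imwrite("pics/m3.png",o);g=ctrl.get_state();print(g["grip_width"],g["grip_force"],g["ft_force"],g["position"])
```

```text
0.04751087202953368 0.0 [ 0.46664496 -0.31880502  0.23395843] [0.43306566 0.01764508 0.06554717]
```

View pics/m3.png

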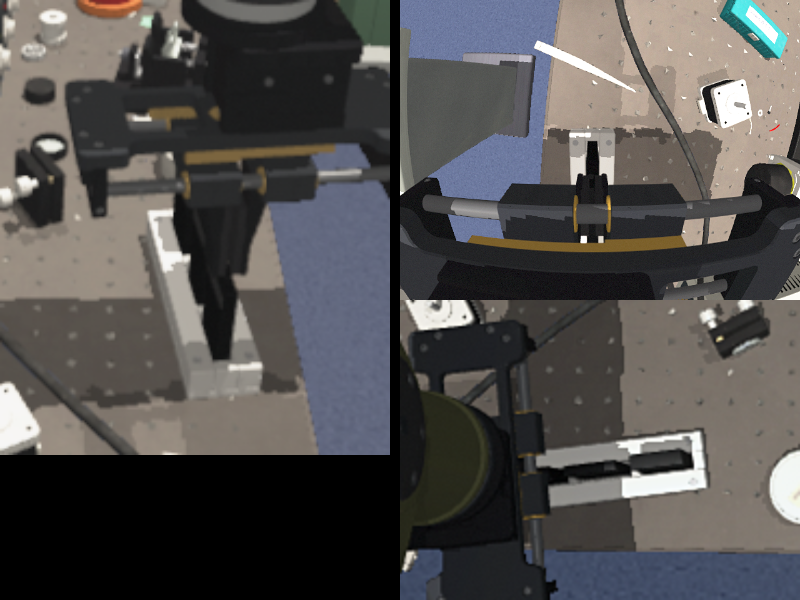

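Run:
```python
from h import *
w=np.load("w3.npz");P=fcloud(w);im,_=ctrl.get_image("wrist")
A=P.reshape(-1,3)*1000;th=np.radians(7.5);R=np.array([[np.cos(th),-np.sin(th)],[np.sin(th),np.cos(th)]])
q=np.c_[(A[:,:2]-[433.1,17.6])@R,A[:,2]]
for y in range(-10,32,4):
  k=(abs(q[:,1]-y)<2)&(abs(q[:,0])<60)&(q[:,2]>45)&(q[:,2]<100)
  z=q[k];print(y,k.sum(),[(int(x),int(c)) for x,c in z[np.argsort(z[:,0])][::max(1,k.sum()//14),::2]])
c=cv2.resize(im[190:400,200:420,::-1],None,fx=2.7,fy=2.7);cv2.imwrite("pics/w3c.png",c)
```

```text
-10 64 [(-2, 75), (-2, 76), (-2, 76), (-2, 76), (-1, 76), (-1, 76), (-1, 76), (0, 75), (0, 76), (0, 76), (0, 77), (0, 76), (0, 76), (0, 77), (0, 76), (1, 76)]
-6 61 [(-2, 76), (-2, 76), (-2, 76), (-2, 77), (-1, 75), (-1, 76), (-1, 75), (0, 76), (0, 76), (0, 75), (0, 76), (0, 76), (0, 75), (0, 75), (1, 76), (1, 76)]
-2 60 [(-2, 75), (-2, 76), (-2, 75), (-2, 76), (-1, 76), (-1, 76), (-1, 76), (0, 77), (0, 77), (0, 77), (0, 76), (0, 76), (0, 75), (0, 76), (1, 77)]
2 64 [(-2, 75), (-2, 76), (-2, 76), (-2, 76), (-1, 76), (-1, 78), (-1, 76), (0, 76), (0, 76), (0, 76), (0, 75), (0, 76), (0, 77), (0, 76), (1, 76), (1, 76)]
6 69 [(-2, 76), (-2, 76), (-2, 75), (-2, 76), (-1, 76), (-1, 77), (-1, 77), (-1, 76), (0, 77), (0, 76), (0, 77), (0, 76), (0, 76), (0, 76), (0, 76), (0, 75), (1, 75), (1, 74)]
10 507 [(-10, 94), (-6, 83), (-6, 98), (-5, 76), (-4, 91), (-3, 76), (-3, 95), (0, 76), (1, 93), (2, 76), (2, 89), (3, 76), (4, 83), (5, 90), (6, 86)]
14 422 [(-11, 90), (-10, 89), (-9, 98), (-8, 93), (-7, 96), (-3, 76), (-1, 76), (0, 77), (2, 77), (3, 75), (6, 91), (7, 90), (8, 90), (9, 99), (10, 90)]
18 169 [(-5, 74), (-4, 76), (-4, 76), (-3, 75), (-2, 76), (-1, 76), (-1, 77), (0, 76), (0, 76), (1, 76), (1, 76), (2, 75), (3, 76), (4, 75), (4, 73)]
22 393 [(-5, 61), (-4, 46), (-4, 55), (-3, 70), (-2, 46), (-1, 59), (-1, 71), (0, 74), (0, 66), (0, 54), (1, 75), (2, 65), (2, 54), (3, 49), (4, 75)]
26 0 []
30 0 []
```

View pics/w3c.png

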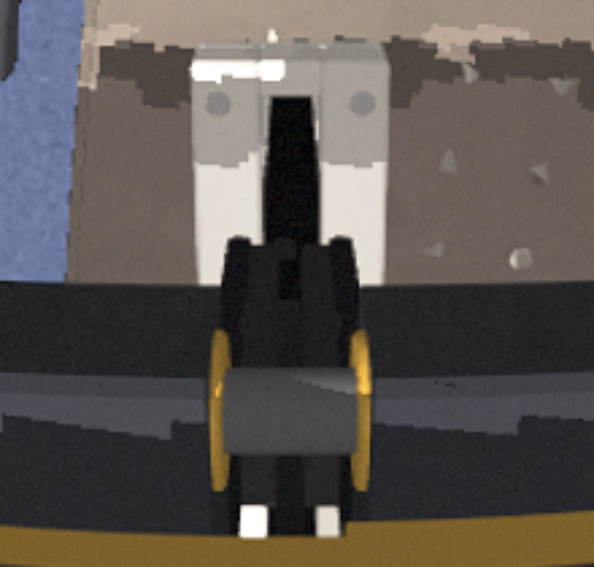

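Run:
```python
from h import *
im,d=ctrl.get_image("side");A=cloud("side",d).reshape(-1,3)*1000
th=np.radians(7.5);R=np.array([[np.cos(th),-np.sin(th)],[np.sin(th),np.cos(th)]])
q=np.c_[(A[:,:2]-[433.1,17.6])@R,A[:,2]]
for z in range(20,130,5):
  k=(abs(q[:,2]-z)<2.5)&(abs(q[:,0])<50)&(abs(q[:,1])<30);k2=k&(q[:,1]<16)
  print(z,k.sum(),np.round(np.percentile(q[k,0],[2,98])) if k.any() else"",np.round(np.percentile(q[k,1],[2,20,50,80,98])) if k.any() else"",np.round(np.percentile(q[k2,0],[2,98])) if k2.any() else "")
c=cv2.resize(im[240:390,310:430,::-1],None,fx=4,fy=4,interpolation=cv2.INTER_CUBIC);cv2.imwrite("pics/s4.png",cv2.convertScaleAbs(c,alpha=2.2,beta=15))
```

```text
20 482 [-23.  22.] [-27. -10.  11.  26.  29.] [-24.  22.]
25 349 [-22.  21.] [-28. -14.   7.  19.  28.] [-22.  21.]
30 42 [-5.  4.] [-18.  -5.  14.  18.  20.] [3. 4.]
35 40 [-5.  4.] [-20.  -5.  13.  18.  20.] [4. 4.]
40 42 [-5.  4.] [-16.  -5.  17.  18.  19.] [4. 4.]
45 41 [-5.  4.] [-17.  -5.  15.  18.  20.] [4. 4.]
50 42 [-5.  4.] [-18.  -6.  13.  18.  19.] [3. 4.]
55 45 [-5.  4.] [-18.  -2.  17.  19.  19.] [4. 4.]
60 43 [-5.  5.] [-15.  -4.  15.  18.  19.] [4. 5.]
65 40 [-5.  4.] [-16.  -4.  17.  18.  20.] [4. 4.]
70 36 [-5.  5.] [ 1.  8. 18. 18. 20.] [3. 5.]
75 91 [-5.  4.] [-4.  3. 10. 17. 19.] [-5.  4.]
80 7 [-9.  8.] [ 7.  8.  8. 10. 10.] [-9.  8.]
85 58 [-11.  10.] [-12.   2.   8.  10.  11.] [-11.  10.]
90 63 [-11.  10.] [-6.  2.  8. 10. 11.] [-11.  10.]
95 69 [-11.  10.] [-8. -0.  9. 10. 11.] [-11.  10.]
100 60 [-12.  10.] [-9.  3.  8. 10. 11.] [-12.  10.]
105 67 [-12.  11.] [-7.  4.  9. 10. 11.] [-12.  11.]
110 61 [-13.  12.] [-5.  7.  9. 10. 11.] [-13.  12.]
115 67 [-14.  13.] [-5.  7.  9. 10. 11.] [-14.  13.]
120 72 [-15.  13.] [-4.  7.  9. 10. 11.] [-15.  13.]
125 80 [-16.  15.] [-3.  8.  9. 10. 11.] [-16.  15.]
```

View pics/s4.png

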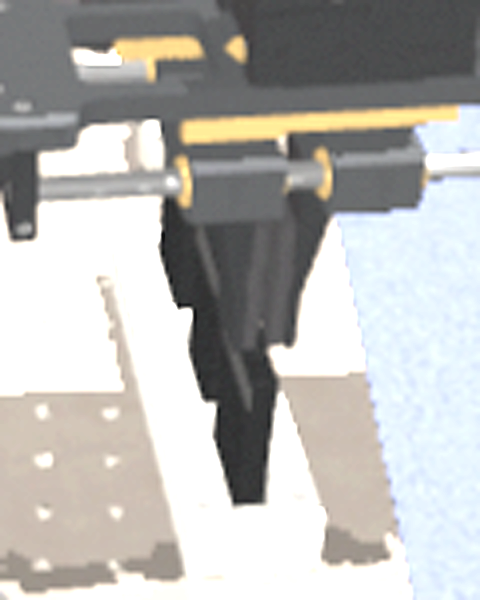

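The picture and depth show the fingertips ending at z ≈ 80 mm, just above the plate, while the TCP reads 65.6 mm. So the real tips are about 28–29 mm higher than the stated tool geometry. The plate is untouched. I'll open, go down 28 mm and pinch again.

```bash
python3 -m inch '[[0,0,0,0,0,0],[0,0,0,0,0,0],[0,0,0,0,0,0],[0,0,-10,0,0,0],[0,0,-20,0,0,0],[0,0,-28,0,0,0],[0,0,-28,0,0,0],[0,0,-28,0,0,0]]' 30 5
python3 -m inch '[[0,0,0,0,0,0],[0,0,0,0,0,0],[0,0,0,0,0,0],[0,0,0,0,0,0],[0,0,0,0,0,0],[0,0,0,0,0,0]]' 4 5
python3 - <<'E'
from h import *
im,d=ctrl.get_image("side");A=cloud("side",d).reshape(-1,3)*1000
th=np.radians(7.5);R=np.array([[np.cos(th),-np.sin(th)],[np.sin(th),np.cos(th)]])
q=np.c_[(A[:,:2]-[433.1,17.6])@R,A[:,2]]
for z in range(35,85,4):
  k=(abs(q[:,2]-z)<2)&(abs(q[:,0])<50)&(abs(q[:,1])<30)
  print(z,k.sum(),np.round(np.percentile(q[k,0],[2,98])) if k.any() else"")
g=ctrl.get_state();print(g["grip_width"]*87,g["grip_force"])
E
```

```text
time: 5.2
position: [0.4332, 0.0177, 0.0376]
tool_rot: [-2.068, -2.365, -0.0]
ft_force: [0.2, 0.4, -0.5]
grip_width: 0.346
grip_force: 0.0
time: 5.95
position: [0.4333, 0.0176, 0.0378]
tool_rot: [2.068, 2.365, 0.0]
ft_force: [-0.4, -0.1, 3.1]
grip_width: 0.111
grip_force: 5.0
35 27 [-6.  4.]
39 29 [-5.  4.]
43 26 [-4.  4.]
47 25 [-5.  4.]
51 20 [-6.  4.]
55 45 [-13.  13.]
59 54 [-15.  13.]
63 55 [-15.  13.]
67 55 [-14.  13.]
71 61 [-15.  13.]
75 156 [-13.  13.]
79 55 [-14.  14.]
83 49 [-16.  15.]
9.738258415394357 4.999946057796478
```

The pinch reads 9.7 mm, so this is the 10 mm plate, with the tips 24 mm below its top edge. I grip at 25 N, lift, and carry it over the holder (target TCP ≈ (454.4, −316.9), turn −18.3°).

```bash
python3 -m inch '[[0,0,0,0,0,0],[0,0,0,0,0,0],[0,0,0,0,0,0],[0,0,10,0,0,0],[0,0,35,0,0,0],[0,0,65,0,0,0],[0,0,85,0,0,0],[0,0,90,0,0,0]]' 4 25
python3 -m inch '[[1,-15,0,0,0,0],[3,-50,0,0,0,-3],[6,-95,0,0,0,-6],[9,-145,0,0,0,-9],[12,-195,0,0,0,-12],[15,-245,0,0,0,-15],[18,-290,0,0,0,-18.3],[20,-320,0,0,0,-18.3],[21.1,-334.5,0,0,0,-18.3],[21.1,-334.5,0,0,0,-18.3],[21.1,-334.5,0,0,0,-18.3],[21.1,-334.5,0,0,0,-18.3]]'
python3 - <<'E'
from h import *
g=ctrl.get_state();print(np.round(g["position"],4),np.round(g["tool_rot"],3),g["grip_width"]*87,g["grip_force"],np.round(g["ft_force"],2))
p=ctrl.camera_params("wrist");im,d=ctrl.get_image("wrist");np.savez("w5.npz",d=d,T=p["T"],K=p["mtx"])
im2,d2=ctrl.get_image("side");np.save("s5.npy",d2)
th=np.radians(-10.65);R=np.array([[np.cos(th),-np.sin(th)],[np.sin(th),np.cos(th)]])
for n,A in(("wrist",fcloud(np.load("w5.npz"))),("side",cloud("side",d2))):
  A=A.reshape(-1,3)*1000;q=np.c_[(A[:,:2]-[453,-317])@R,A[:,2]];q=q[(abs(q[:,:2])<60).all(1)]
  for z in(48,60,90,100,110,120,130,140,150,158):
    k=(abs(q[:,2]-z)<3);k=k if z>70 else k
    print(n,z,k.sum(),np.round(np.percentile(q[k,0],[2,50,98]),1) if k.any() else"",np.round(np.percentile(q[k,1],[2,50,98]),1) if k.any() else"")
o=np.zeros((480,800,3),np.uint8);o[:,:400]=cv2.resize(im[100:340,220:420,::-1],(400,480));o[:,400:]=cv2.resize(im2[180:300,300:400,::-1],(400,480));cv2.imwrite("pics/m5.png",o)
E
```

```text
time: 7.0
position: [0.4338, 0.0177, 0.1288]
tool_rot: [2.066, 2.363, 0.001]
ft_force: [0.9, 0.5, -1.6]
grip_width: 0.11
grip_force: 25.0
time: 8.5
position: [0.4545, -0.3154, 0.1277]
tool_rot: [2.415, 2.009, -0.0]
ft_force: [0.7, -0.2, -1.1]
grip_width: 0.111
grip_force: 25.0
[ 0.4545 -0.3154  0.1277] [ 2.415  2.009 -0.   ] 9.674849857948313 24.99951481819153 [ 0.67 -0.21 -1.12]
wrist 48 1299 [-38.9 -31.    8.9] [-26.6  15.6  30.9]
wrist 60 597 [-10.6   9.4  13. ] [-22.   15.6  36. ]
wrist 90 0  
wrist 100 57 [-4.6 -0.1  4.5] [22.1 22.5 23. ]
wrist 110 65 [-5.1 -0.1  4.4] [21.5 22.8 23.2]
wrist 120 71 [-4.8 -0.1  4.7] [21.8 22.7 23.2]
wrist 130 67 [-5.1 -0.5  4.5] [21.2 22.5 22.9]
wrist 140 83 [-4.8  0.4  4.7] [21.6 22.5 23. ]
wrist 150 283 [-13.3   0.4  13.4] [12.1 14.2 23. ]
wrist 158 327 [-13.3   0.4  13.3] [12.1 14.1 22.9]
side 48 194 [-39.3 -12.6  10.5] [-30.   14.2  34.2]
side 60 56 [-10.5   9.7  13.5] [-34.9   9.7  33.6]
side 90 0  
side 100 23 [-5.3 -1.7  3.9] [-10.7  19.4  21.5]
side 110 23 [-5.2 -1.3  4.4] [-14.   19.2  21.2]
side 120 23 [-5.2 -2.6  3.9] [-15.8  19.4  23. ]
side 130 22 [-5.1 -1.6  3.8] [-12.5  18.9  21.8]
side 140 19 [-5.1 -1.3  4.3] [ 6.1 18.9 20.8]
side 150 48 [-13.6  -0.6  13. ] [ 6.3 11.8 21.1]
side 158 54 [-14.   -1.8  13.3] [ 2.5 12.2 21.9]
```

View pics/m5.png

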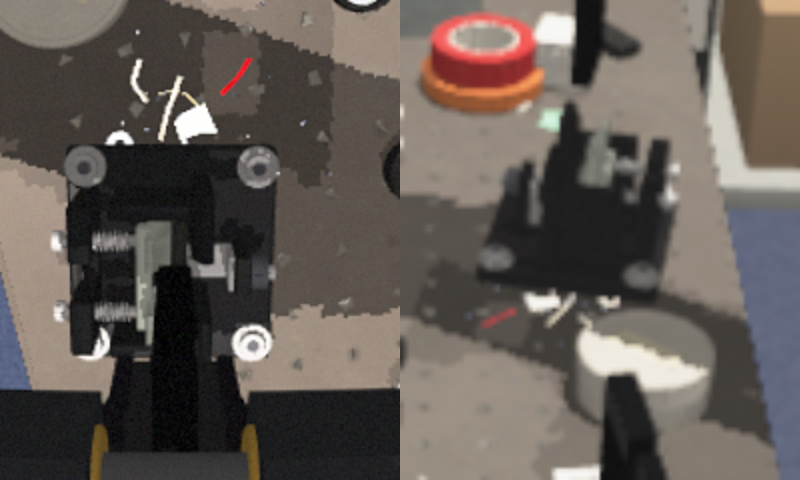

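The plate hangs upright above the holder's slot at (175,290) in the left panel. It is about 1.5–2 mm too far in +y. I'll re-measure the jaws in this same wrist frame before going down.

Run:
```python
from h import *
th=np.radians(-10.65);R=np.array([[np.cos(th),-np.sin(th)],[np.sin(th),np.cos(th)]])
for n,A in(("w1",fcloud(np.load("w1.npz"))),("w5",fcloud(np.load("w5.npz"))),("side",cloud("side",np.load("s5.npy")))):
  A=A.reshape(-1,3)*1000;q=np.c_[(A[:,:2]-[453,-317])@R,A[:,2]];q=q[(abs(q[:,:2])<60).all(1)]
  b=abs(q[:,2]-10)<2;print(n,"base",cv2.minAreaRect(q[b,:2].astype(np.float32)))
  k=(q[:,2]>25)&(q[:,2]<48)&(q[:,0]>2)&(q[:,0]<20)&(abs(q[:,1])<19);print("fixed face",k.sum(),np.round(np.percentile(q[k,0],[2,5,10,25]),1) if k.any() else "")
  k=abs(q[:,2]-60)<1.5
  for y0,y1 in((7,20),(-20,-7)):
    j=k&(q[:,1]>y0)&(q[:,1]<y1);x=q[j,0];print("mouth",y0,j.sum(),np.round([x[x<0].max() if (x<0).any() else 99,np.percentile(x[x>3],5) if (x>3).any() else 99],1))
  k=(q[:,2]>20)&(q[:,2]<45)&(abs(q[:,0]+10)<14)&(abs(abs(q[:,1])-24)<5);y=q[k,1];print("cheeks",np.round(np.median(y[y<0]),1) if (y<0).any() else"",np.round(np.percentile(y[y>0],[5,50]),1) if (y>0).any() else"")
```

```text
w1 base ((-1.6627349853515625, 2.1312828063964844), (91.87081909179688, 87.12728881835938), 89.85355377197266)
fixed face 62 [5.2 5.3 5.3 5.4]
mouth 7 68 [-6.9  8. ]
mouth -20 81 [-6.4  8.7]
cheeks -21.9 [19.4 20.5]
w5 base ((-1.5699348449707031, 1.5433921813964844), (93.02505493164062, 86.8180160522461), 89.70814514160156)
fixed face 80 [5.7 5.7 5.8 8.1]
mouth 7 150 [-7.   8.8]
mouth -20 154 [-7.8  8.7]
cheeks -22.2 [19.7 20.4]
side base ((-1.9004440307617188, 1.9324607849121094), (92.23491668701172, 85.79568481445312), 89.27630615234375)
fixed face 24 [5.  5.  5.1 5.5]
mouth 7 8 [-8.2 10.4]
mouth -20 9 [-7.4  9. ]
cheeks -25.1 [25.5 27.4]
```

```bash
python3 -m inch '[[0.2,-1,-10,0,0,0],[0.2,-1,-25,0,0,0],[0.2,-1,-34,0,0,0],[0.2,-1,-36,0,0,0],[0.2,-1,-36,0,0,0],[0.2,-1,-36,0,0,0]]'
python3 -m inch '[[0,0,-2,0,0,0],[0,0,-4,0,0,0],[0,0,-6,0,0,0],[0,0,-8,0,0,0],[0,0,-8,0,0,0]]'
python3 -m inch '[[0,0,-2,0,0,0],[0,0,-4,0,0,0],[0,0,-6,0,0,0],[0,0,-8,0,0,0],[0,0,-8,0,0,0]]'
```

```text
time: 9.35
position: [0.4547, -0.3181, 0.092]
tool_rot: [2.417, 2.006, 0.0]
ft_force: [-0.4, 0.5, -0.4]
grip_width: 0.113
grip_force: 25.0
time: 9.98
position: [0.4549, -0.318, 0.0837]
tool_rot: [2.417, 2.006, 0.001]
ft_force: [1.7, -0.3, -0.9]
grip_width: 0.111
grip_force: 25.0
time: 10.6
position: [0.4545, -0.3181, 0.0755]
tool_rot: [2.417, 2.006, 0.0]
ft_force: [1.6, -0.4, 1.4]
grip_width: 0.116
grip_force: 25.0
```

```bash
python3 -m inch '[[0,0,-2,0,0,0],[0,0,-4,0,0,0],[0,0,-6,0,0,0],[0,0,-7,0,0,0],[0,0,-7,0,0,0]]'
python3 -m inch '[[0,0,-1.5,0,0,0],[0,0,-3,0,0,0],[0,0,-4.5,0,0,0],[0,0,-6,0,0,0],[0,0,-7,0,0,0],[0,0,-7,0,0,0]]'
python3 -m inch '[[0,0,-1,0,0,0],[0,0,-2,0,0,0],[0,0,-3,0,0,0],[0,0,-4,0,0,0],[0,0,-4,0,0,0]]'
```

```text
time: 11.22
position: [0.4545, -0.3178, 0.0683]
tool_rot: [2.417, 2.006, 0.001]
ft_force: [0.9, -1.0, 0.6]
grip_width: 0.112
grip_force: 25.0
time: 11.98
position: [0.4545, -0.318, 0.0615]
tool_rot: [2.417, 2.006, 0.0]
ft_force: [1.4, -1.2, 0.7]
grip_width: 0.115
grip_force: 25.0
time: 12.6
position: [0.4545, -0.3179, 0.0574]
tool_rot: [2.417, 2.006, 0.0]
ft_force: [2.5, -0.4, -0.0]
grip_width: 0.113
grip_force: 25.0
```

```bash
for i in 1 2; do python3 -m inch '[[0,0,-1,0,0,0],[0,0,-2,0,0,0],[0,0,-2,0,0,0]]' | egrep 'pos|force'; done
python3 - <<'E'
from h import *
im,d=ctrl.get_image("side");A=cloud("side",d).reshape(-1,3)*1000
th=np.radians(-10.65);R=np.array([[np.cos(th),-np.sin(th)],[np.sin(th),np.cos(th)]])
q=np.c_[(A[:,:2]-[453,-317])@R,A[:,2]];q=q[(abs(q[:,:2])<45).all(1)]
for z in range(56,104,4):
  k=(abs(q[:,2]-z)<2);print(z,k.sum(),np.round(np.percentile(q[k,0],[2,50,98]),1),np.round(np.percentile(q[k,1],[2,50,98]),1))
cv2.imwrite("pics/s6.png",cv2.resize(im[200:280,300:400,::-1],(800,600),interpolation=cv2.INTER_CUBIC))
E
```

```text
position: [0.4545, -0.3179, 0.0555]
ft_force: [3.1, -1.7, -1.0]
grip_force: 25.0
position: [0.4545, -0.3179, 0.0535]
ft_force: [2.2, -1.0, 1.0]
grip_force: 25.0
56 44 [-13.8  -2.1  12.2] [-20.2  16.6  35.5]
60 43 [-13.4   4.1  13.3] [-13.1  17.1  34.2]
64 13 [-4.8 -0.   4.4] [-0.9 16.7 21.4]
68 15 [-4.5  0.4 11.1] [ 5.1 16.5 20.2]
72 27 [-13.4  -3.1  13.4] [ 1.9  9.5 18. ]
76 26 [-13.3  -2.   12.6] [ 3.1  9.7 20.1]
80 32 [-13.7  -1.7  13.8] [-2.6  9.2 19.7]
84 34 [-13.5  -0.6  12.7] [-2.1  9.7 20.3]
88 34 [-13.6  -0.1  13.8] [-8.8  9.4 18.9]
92 64 [-13.1   1.   13.8] [-19.    6.9  16.1]
96 26 [-12.8   5.6  13.5] [-10.3   6.9  10.8]
100 25 [-15.2  -5.8  14.6] [-3.7  9.1 11.3]
```

The plate is in the jaws, with its top at about 92.5 mm and the tips at about 69 mm. Next I feel for the stop in small steps.

```bash
for i in 1 2 3; do python3 -m inch '[[0,0,-0.5,0,0,0],[0,0,-1,0,0,0],[0,0,-1,0,0,0]]' | egrep 'pos|ft_f|width'; done
```

```text
position: [0.4544, -0.3178, 0.0525]
ft_force: [2.4, -0.4, -0.4]
grip_width: 0.113
position: [0.4544, -0.3179, 0.0515]
ft_force: [2.6, 0.1, 0.2]
grip_width: 0.115
position: [0.4545, -0.3179, 0.0508]
ft_force: [2.7, -0.1, 3.8]
grip_width: 0.114
```

Force is starting to rise. I continue in half-millimetre steps.

```bash
python3 -m inch '[[0,0,-0.3,0,0,0],[0,0,-0.4,0,0,0],[0,0,-0.4,0,0,0]]' | egrep 'pos|ft_f|width'; python3 -m inch '[[0,0,0,0,0,0],[0,0,0,0,0,0]]' | egrep 'pos|ft_f'
```

```text
position: [0.4545, -0.3179, 0.0507]
ft_force: [1.3, 0.5, 5.8]
grip_width: 0.113
position: [0.4545, -0.3179, 0.0507]
ft_force: [1.9, 0.5, 5.9]
```

```bash
python3 -m inch '[[0,0,-0.3,0,0,0],[0,0,-0.5,0,0,0],[0,0,-0.5,0,0,0],[0,0,-0.5,0,0,0]]' | egrep 'pos|ft_f|width'
```

```text
position: [0.4546, -0.3179, 0.0505]
ft_force: [0.7, 0.4, 7.2]
grip_width: 0.112
```

The force rises steadily to 7 N at the expected height, so the plate is home. Release and retreat.

```bash
python3 -m inch '[[0,0,0.3,0,0,0],[0,0,0.3,0,0,0],[0,0,0.3,0,0,0],[0,0,0.3,0,0,0]]' 30 5
python3 -m inch '[[0,0,10,0,0,0],[0,0,40,0,0,0],[0,0,90,0,0,0],[0,0,140,0,0,0],[0,0,170,0,0,0],[0,0,170,0,0,0],[0,0,170,0,0,0],[0,0,170,0,0,0]]'
python3 - <<'E'
from h import *
p=ctrl.camera_params("wrist");im,d=ctrl.get_image("wrist");np.savez("w7.npz",d=d,T=p["T"],K=p["mtx"])
t,dt=ctrl.get_image("top");s,ds=ctrl.get_image("side")
th=np.radians(-10.65);R=np.array([[np.cos(th),-np.sin(th)],[np.sin(th),np.cos(th)]])
for n,A in(("w",fcloud(np.load("w7.npz"))),("side",cloud("side",ds))):
  A=A.reshape(-1,3)*1000;q=np.c_[(A[:,:2]-[453,-317])@R,A[:,2]];q=q[(abs(q[:,0])<14)&(abs(q[:,1])<30)]
  k=(q[:,2]>70)&(q[:,2]<110);print(n,k.sum(),"z",np.percentile(q[k,2],[50,90]))
  for z in (70,86,90):
    k=abs(q[:,2]-z)<3;print(z,np.round(np.percentile(q[k,0],[2,50,98]),1),np.round(np.percentile(q[k,1],[2,98]),1))
o=np.zeros((600,800,3),np.uint8);o[:300,:400]=cv2.resize(im[90:300,220:500,::-1],(400,300));o[:300,400:]=cv2.resize(t[200:350,120:320,::-1],(400,300));o[300:,:]=cv2.resize(s[170:395,220:420,::-1][:150],(800,300));cv2.imwrite("pics/m7.png",o)
E
```

```text
time: 16.15
position: [0.4539, -0.3177, 0.0496]
tool_rot: [-2.417, -2.005, 0.001]
ft_force: [0.7, 0.1, -0.3]
grip_width: 0.335
grip_force: 0.0
time: 17.15
position: [0.4536, -0.3174, 0.2185]
tool_rot: [-2.416, -2.005, 0.001]
ft_force: [0.8, -0.0, -0.5]
grip_width: 0.347
grip_force: 0.0
w 581 z [89.3291335  90.34047001]
70 [-3.5  0.8  4.2] [20.5 20.9]
86 [-4.4 -0.   5.9] [-17.4  20.3]
90 [-4.4  0.8  5.9] [-17.7  19.8]
side 122 z [85.81351946 89.01973995]
70 [-4.7 -1.2  4.4] [-7.1 19.8]
86 [-4.8  0.2  5.3] [-21.4  19.8]
90 [-4.7  0.1  5.1] [-21.5  17.6]
```

View pics/m7.png

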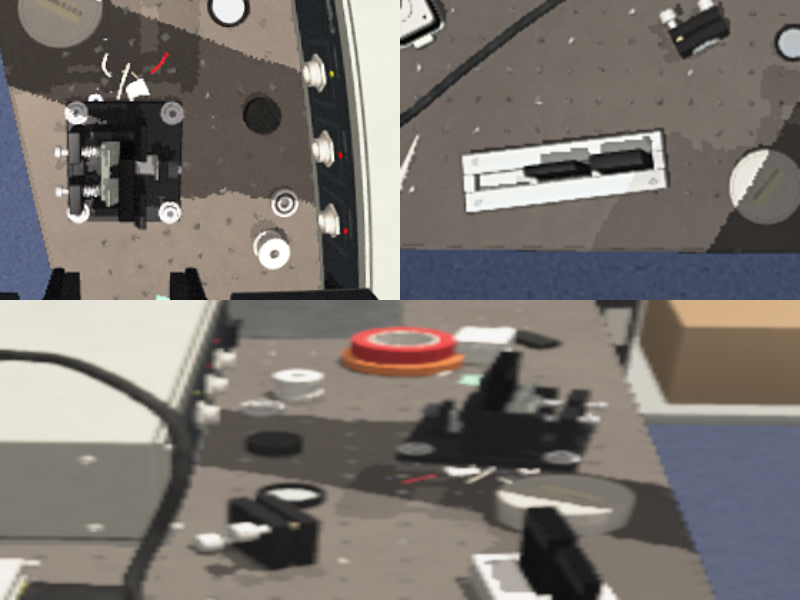

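The plate stands upright in the holder with its top at about 89.3 mm, 70 mm above the stop I measured. The other two plates are in their pockets and the bystanders are untouched. Handing in.

```bash
python3 -c "
from bench import ctrl
print(ctrl.close_job())"
```

```text
the job is handed in; nothing more can be done
None
```

The 10 mm glass, confirmed by a 9.7 mm pinch reading, sits upright on the holder's stop, pressed home with about 7 N (25 N grip) and released; the other two plates are still in their pockets, the bystanders look undisturbed, and the job was handed in at about 17 s.

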